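# Stapler away in the drawer

### The job

Put away the stapler that lies on the front half of the bench, near the robot (not the one at the back behind the drawer unit): set it down inside the open drawer of the small unit on the bench (do not drop it in) and let go of it, then push the drawer fully shut with the stapler inside. Leave the other things where they are.

Things in the scene. Friction and masses are not known exactly. Their poses are not given: they have to be found in the camera images.
- stapler: Red and black desk stapler standing on its flat base: 142 mm long, 32 mm wide, 54 mm high, 0.22 kg. Origin at the centre of its underside; y runs along its length, x across its width (grasp across x; the upper part is 28 mm wide from 23 to 54 mm above the origin). It stands on the front half of the bench, left or right; a similar one at the back is not meant.
- unit: Low grey drawer unit fixed to the bench, 210 mm deep, 240 mm wide, 100 mm high, one drawer in front; a small white box is fixed at the back of its top (124 mm high there). Origin at the centre of its underside; x points away from its drawer (to the back), y to its left, z up. The front edge of its top board lies at x = -90 mm, and its underside is 88 mm above the bench. 
- unit_drawer0 (a joint): How far the drawer is pulled out, in m: 0 is fully shut, 0.1416 the stop. It starts standing open and slides with light friction. The space open from above between the drawer's front wall and the top board is this value less 6 mm.
- drawer_floor (a point): Centre of the drawer's inner floor, 22 mm above the bench; moves with the drawer, axes as the unit's. Inner space 165 mm in x by 198 mm in y (so to +-82 and +-99 mm from here); walls 6 mm thick and 56 mm high above this floor; the front panel outside the front wall adds 15 mm and is about as high (its outer face 103.5 mm before this point).
- unit_drawer0_handle (a point): Middle of the bar handle on the drawer's front, an 11 mm thick level bar 120 mm long along the unit's y, 35 mm before the front panel, about 62 mm above the bench; moves with the drawer.
- torch: Dark grey torch lying down, 128 mm long (along y), 33 mm thick; a bystander. Origin at the centre of its underside.
- parcel_d: Small brown carton, 93 x 123 x 64 mm, right of the unit; a bystander. Origin at the centre of its underside.
- tape_measure: Yellow tape measure, 35 x 66 x 64 mm, standing on the right; a bystander. Origin at the centre of its underside.
Mind the look-alikes: they are no part of the job. Of the things that look like the stapler, take the one that is farthest from the robot's base at the start.

How it is judged:
By the outcome, as a careful person would: the job done as asked, in the order asked, and still so for the second after the job is handed in, with the robot touching nothing.
It also fails if it takes over 58 s, if anything falls off the work surface, if the arm or the gripper's body presses on something with over 40 N, if the wrist force passes 120 N, or if a joint passes its speed limit or range.

### The arm

A 7-joint arm with a two-finger parallel gripper is mounted at the origin on a cart in front of the work surface, level with it; the furniture and walls round the work are solid. World frame = base frame: x ahead of the robot, y to its left, z up, the work surface at z = 0. Lengths are in m, angles in rad, forces in N, time in s.
With the tool pointing down it reaches from about 0.4 to 0.925 m from the base axis. Payload 4.1 kg.
Tool frame: the origin (TCP) lies midway between the tips of the shut fingers; the grasp point (between the pads) lies 19 mm behind it; z points along the fingers, y is the line along which they close (so a half turn about z gives the same grasp; the last joint's range is limited). The gripper opens to 85 mm and grips with 20 to 120 N. Pads are 22 mm wide; open, the fingers measure 114 mm over their backs; the gripper's body (76 mm by 85 mm) begins 54 mm behind the grasp point. The pads swing forward as they close: fully open they stand 13 mm farther back than shut.
Start: joints at [1.131, 0.398, 0.045, 1.537, -0.019, 1.207, -0.051], TCP at [0.217, -0.613, 0.231] pointing down, gripper open.
Joint ranges: [-2.82, 2.82], [-0.49, 2.23], [-1.37, 1.46], [0, 2.46], [-1.36, 4.5], [0.23, 2], [-2.94, 2.94]. Speed limits (rad/s): [2.57, 2.57, 3.14, 3.14, 3.14, 3.14, 3.14].

### API

Orientations are given as a unit quaternion [x, y, z, w].
In Python, from rig import arm, jaws, kin, status, capture, camera_params gives the robot as it stands. The module is installed in compiled form; this text tells all that it offers. Calls block until the motion is done:
- arm.reach(position, orientation): joint-space move of the TCP to a pose.
- arm.movel(position, frame=None, vel=0.15, guard=None): straight line of the TCP; frame=None keeps the orientation; vel is the mean speed in m/s. With guard (N) it stops when the force on the tool has changed by that much, and returns True; else False.
- arm.goto_joints(angles): joint-space move.
- jaws.set_gripper(opening, strength=None): opening from 0.0 (shut) to 1.0 (fully open); strength is the grip in N (None keeps the last); returns when the fingers have stopped.
- arm.hold(seconds).
- kin.ik(position, orientation): joint angles nearest the present ones, or None.
- status.observe(): the state.
- capture(name): name is "scene" or "top" or "wrist"; returns (picture, depth): 384x512x3 uint8, red, green, blue; 384x512 float32, m along the optical axis (not along the pixel's ray), 0 where there is no reading.
- camera_params(name): a dict with "fx", "fy", "cx", "cy" (pixels), "D" ([k1, k2, p1, p2, k3] as OpenCV has them; the pictures are not rectified), "R" (3x3) and "t" (3): a world point X has camera coordinates R X + t. Camera axes: x right, y down, z forward; pixel columns grow to the right and rows downward; lengths in m; the calibration is good to about 2 mm. A picture is of the moment at which its call begins: read the wrist's pose just before it. camera_params takes no time and is no camera call; for the wrist camera it gives the pose at the moment of the call.
A pose or a line that the arm cannot do raises arm.IKError and nothing moves.
- arm.hand_in(): hands the job in; it is judged then, once.
The state is a dict: "clock": time; "q": joint angles; "qd": joint speeds; "joint_torque": joint torques, N m; "tcp_pos": TCP position; "ee_rot": TCP orientation; "contact_force": force on the tool from outside, world axes, zero at the start; "ft_torque": the same for the moment, N m; "width": opening from 0.0 (shut) to 1.0 (fully open); "grip_force": force on a finger pad.
Only numpy, scipy, OpenCV 4.12 (cv2) and the standard library are available. Lean on these libraries where they do the work, as an engineer would, in place of code of your own. Each camera call takes 0.05 s, during which the arm holds its last target. There are 200 camera calls.

## Working session

There is one attempt and no reset: what is moved stays moved. The work goes in short steps, each a Python script; the robot and the scene stay as the last script left them, time stands still between calls to the robot, and variables do not carry over. Pictures are saved under pics/ and viewed, at most 10 in all, crops included, and the job is handed in when it is done.

```bash
mkdir -p pics; cat > h.py <<'E'
import numpy as np, cv2
from rig import arm, jaws, kin, status, capture, camera_params
def save(name,fn):
    p=camera_params(name); im,d=capture(name)
    cv2.imwrite('pics/%s.png'%fn,im[:,:,::-1]); np.savez('pics/%s.npz'%fn,im=im,d=d,**p); return im,d
def world(fn):
    f=np.load('pics/%s.npz'%fn); d=f['d']; h,w=d.shape
    K=np.array([[f['fx'],0,f['cx']],[0,f['fy'],f['cy']],[0,0,1]],float)
    u,v=np.meshgrid(np.arange(w),np.arange(h))
    n=cv2.undistortPoints(np.stack([u,v],-1).reshape(-1,1,2).astype(float),K,f['D']).reshape(h,w,2)
    c=np.dstack([n*d[...,None],d]); W=(c-f['t'])@f['R']; W[d==0]=np.nan; return W,f['im']
E
python3 - <<'E'
from h import *
save('top','top1');save('scene','scene1')
import cv2
a=cv2.imread('pics/top1.png');b=cv2.imread('pics/scene1.png')
print(status.observe())
E
```

```text
{'clock': 0.1, 'q': array([ 1.13099766,  0.39909258,  0.04501851,  1.53775198, -0.01875355,
        1.20689003, -0.05067504]), 'qd': array([ 0.00083162, -0.00109022, -0.00200973, -0.0026826 ,  0.00065728,
        0.0009774 , -0.00046929]), 'joint_torque': array([ 3.75005475e-03, -4.76260757e+01,  1.36976503e+00, -2.54949027e+01,
        1.17455906e-02,  4.98751659e-03, -2.14947062e-05]), 'tcp_pos': array([ 0.21711675, -0.61206665,  0.23038431]), 'ee_rot': array([ 9.85505371e-01,  1.69642047e-01, -1.76296388e-04, -8.42126516e-04]), 'contact_force': array([ 0.74266003, -0.30153824,  0.17674782]), 'ft_torque': array([-0.02913827, -0.03423759, -0.0216317 ]), 'grip_force': 0.0, 'width': 1.0039242505710355}
```

View pics/top1.png

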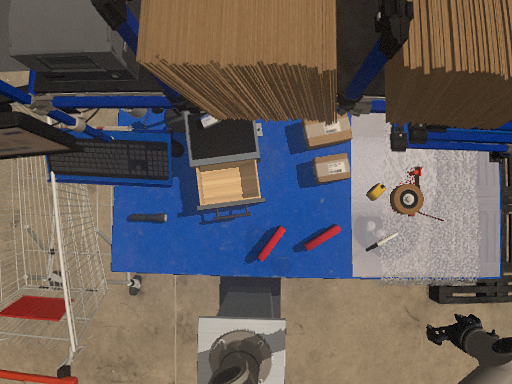

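View pics/scene1.png

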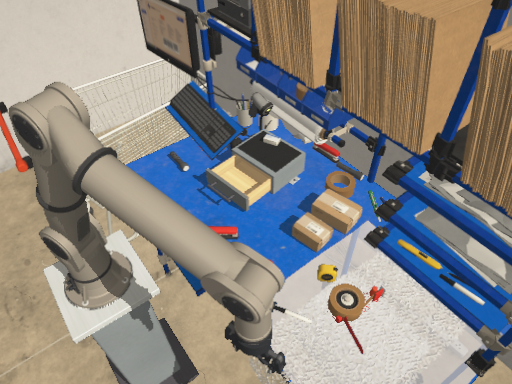

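The top view shows two red staplers on the front half, at about (272,244) and (323,237). A third red thing is at the back in the scene view, around (325,150). The drawer is open at (228,184). Next I'll measure these.

```bash
python3 - <<'E'
from h import *
W,im=world('top1')
i=im.astype(int); m=((i[...,0]>120)&(i[...,1]<70)&(i[...,2]<80)).astype(np.uint8)
n,l,s,c=cv2.connectedComponentsWithStats(m)
for k in range(1,n):
    if s[k,4]>30:
        P=W[l==k];P=P[~np.isnan(P[:,0])];
        r=cv2.minAreaRect(P[P[:,2]>.02][:,:2].astype(np.float32)) if (P[:,2]>.02).sum()>5 else None
        print(s[k],c[k],np.nanmedian(P,0),np.nanpercentile(P[:,2],[5,95]),r)
for uv in [(190,165),(258,157),(196,209),(263,201),(188,114),(203,216),(250,209),(228,185),(225,150)]: print(uv,W[uv[1],uv[0]].round(3))
a=cv2.resize(im[100:260,180:360,::-1],None,fx=4.4,fy=3.7*1.0,interpolation=cv2.INTER_CUBIC)
a=cv2.resize(im[110:260,180:360,::-1],None,fx=4,fy=4,interpolation=cv2.INTER_CUBIC)
cv2.imwrite('pics/crop1.png',a)
E
```

```text
[306 225  35  25 248] [323.02419355 237.20967742] [ 0.45473778 -0.27877953  0.0509663 ] [0.04483386 0.0568763 ] ((0.45292365550994873, -0.2778852581977844), (0.023137852549552917, 0.13433563709259033), 33.8951301574707)
[259 227  27  34 261] [271.53256705 243.25287356] [ 0.4297714  -0.10164116  0.05023278] [0.04442121 0.05576228] ((0.42925673723220825, -0.10046367347240448), (0.023428380489349365, 0.1364382654428482), 55.12812805175781)
[   0  296   65   25 1104] [ 36.2807971  308.02626812] [ 0.11151807  0.86191402 -0.11315149] [-0.19102007 -0.05202271] None
[  0 370  78  14 516] [ 36.90697674 377.89534884] [-0.0486199   0.68632602  0.15705805] [0.14846545 0.16240286] ((-0.05204144865274429, 0.6894353628158569), (0.02963866852223873, 0.2930230498313904), 1.6538174152374268)
(190, 165) [0.69  0.184 0.098]
(258, 157) [ 0.721 -0.047  0.106]
(196, 209) [0.542 0.176 0.002]
(263, 201) [ 0.574 -0.067  0.089]
(188, 114) [0.867 0.198 0.1  ]
(203, 216) [0.517 0.15  0.   ]
(250, 209) [ 0.547 -0.02  -0.005]
(228, 185) [0.631 0.06  0.023]
(225, 150) [0.743 0.065 0.104]
```

View pics/crop1.png

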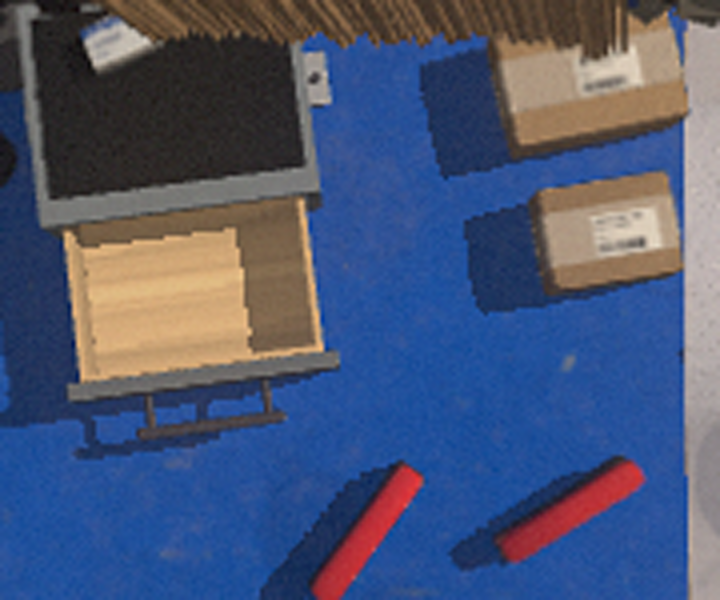

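The target is the right stapler, at crop (570,510). It's the farther of the two front ones, 0.53 m against 0.44 m. Next I'll fit the unit's pose and the drawer's opening from the depth image.

```bash
python3 - <<'E'
from h import *
W,im=world('top1')
x,y,z=W[...,0],W[...,1],W[...,2]
i=im.astype(int); m=(i[...,0]>120)&(i[...,1]<70)&(i[...,2]<80)&(y<-.2)&(y>-.4)
P=W[m][:,:2]; v=np.linalg.svd(P-P.mean(0))[2][0]; print('stapler',P.mean(0),v,np.degrees(np.arctan2(v[1],v[0])))
m=(z>.088)&(z<.115)&(x>.66)&(x<.95)&(y>-.08)&(y<.23)
v,u=np.nonzero(m)
fr=[]
for c in range(195,255):
    r=v[u==c]
    if len(r): fr.append(W[r.max(),c,:2])
fr=np.array(fr); k=np.polyfit(fr[:,1],fr[:,0],1); print(k,np.degrees(np.arctan(-k[0])),np.std(np.polyval(k,fr[:,1])-fr[:,0]))
a=-np.arctan(k[0]); ux=np.array([np.cos(a),np.sin(a)]);uy=np.array([-np.sin(a),np.cos(a)])
U=W[...,:2]@ux; V=W[...,:2]@uy
q=m&(z>.095); print('top front U',np.percentile(U[q],[0.5,1,2,50]),'V',np.percentile(V[q],[.5,1,2,98,99,99.5]))
q=(z>.06)&(z<.092)&(U>.45)&(U<.72)&(V>-.17)&(V<.11); print('drawer walls U',np.percentile(U[q],[.5,1,2,5,10]),'V',np.percentile(V[q],[1,2,98,99]))
q=(z>.045)&(z<.07)&(U>.45)&(U<.62)&(V>-.17)&(V<.11); print('handle',np.percentile(U[q],[2,20,50]),np.percentile(V[q],[2,50,98]))
q=(abs(z-.022)<.008)&(U>.5)&(U<.72)&(V>-.17)&(V<.11); print('floor U',np.percentile(U[q],[1,3,97,99]),np.percentile(V[q],[1,3,97,99]))
for c in (0.,-.03,.03):
    q=(abs(V-c-.0)<.006)&(U>.45)&(U<.75); o=np.argsort(U[q]); print([(round(s,3),round(t,3)) for s,t in zip(U[q][o],z[q][o])][::3])
E
```

```text
stapler [ 0.45389764 -0.2789702 ] [-0.55820394  0.82970378] 123.9316788728389
[-0.15331545  0.71339149] 8.716455811496214 0.0005827792338032876
top front U [0.70487863 0.70534777 0.70672808 0.7786379 ] V [-0.16031394 -0.15894524 -0.15625395  0.07517292  0.07693718  0.07838028]
drawer walls U [0.51528362 0.51560148 0.51627312 0.51826205 0.52147011] V [-0.15530933 -0.15128946  0.06869283  0.07228283]
handle [0.51509255 0.51806649 0.52410258] [-0.13529594 -0.03333667  0.05787958]
floor U [0.58030193 0.58300727 0.71130879 0.71369685] [-0.13907719 -0.1350994   0.05212846  0.05650827]
[(np.float64(0.451), np.float64(-0.005)), (np.float64(0.453), np.float64(0.004)), (np.float64(0.456), np.float64(-0.002)), (np.float64(0.46), np.float64(-0.0)), (np.float64(0.463), np.float64(0.001)), (np.float64(0.466), np.float64(0.001)), (np.float64(0.47), np.float64(-0.001)), (np.float64(0.474), np.float64(-0.002)), (np.float64(0.477), np.float64(0.002)), (np.float64(0.481), np.float64(0.0)), (np.float64(0.484), np.float64(-0.0)), (np.float64(0.486), np.float64(0.001)), (np.float64(0.489), np.float64(0.00
[... 14904 characters left out ...]
07), np.float64(0.025)), (np.float64(0.708), np.float64(0.023)), (np.float64(0.71), np.float64(0.024)), (np.float64(0.711), np.float64(0.025)), (np.float64(0.713), np.float64(0.029)), (np.float64(0.714), np.float64(0.103)), (np.float64(0.716), np.float64(0.103)), (np.float64(0.72), np.float64(0.105)), (np.float64(0.721), np.float64(0.1)), (np.float64(0.724), np.float64(0.101)), (np.float64(0.727), np.float64(0.101)), (np.float64(0.731), np.float64(0.106)), (np.float64(0.734), np.float64(0.104)), (np.float64(0.737), np.float64(0.106)), (np.float64(0.738), np.float64(0.104)), (np.float64(0.741), np.float64(0.106)), (np.float64(0.744), np.float64(0.106)), (np.float64(0.747), np.float64(0.108))]
```

Unit yaw is 8.7°. In unit-aligned coordinates the drawer's inner front wall is at U≈0.577, the board edge at 0.705, and the centre at V≈-0.041. I'll hover over the stapler and take one close look.

```bash
cat >> h.py <<'E'
from scipy.spatial.transform import Rotation as Ro
YAW=np.radians(8.72); ux=np.array([np.cos(YAW),np.sin(YAW)]); uy=np.array([-np.sin(YAW),np.cos(YAW)])
def uv(U,V,z): return [*(U*ux+V*uy),z]
def down(deg):  # tool pointing down, closing axis y at this yaw
    t=np.radians(deg); y=np.array([np.cos(t),np.sin(t),0]); z=np.array([0,0,-1.]); return Ro.from_matrix(np.c_[np.cross(y,z),y,z]).as_quat()
E
python3 - <<'E'
from h import *
for k in (0,180):
    print([np.round(kin.ik(p,down(a+k)),2) if kin.ik(p,down(a+k)) is not None else None for p,a in (([.454,-.279,.2],33.9),([.454,-.279,.025],33.9),(uv(.641,-.041,.2),8.72),(uv(.641,-.041,.05),8.72),(uv(.49,-.038,.045),98.7),(uv(.49,-.038,.045),8.7))])
E
```

```text
[array([ 0.84,  0.24, -0.43,  1.84,  0.11,  1.08,  0.96]), array([ 0.8 ,  0.47, -0.41,  1.99,  0.27,  0.73,  0.82]), array([ 0.33,  0.48, -0.68,  1.58,  0.31,  1.2 , -0.25]), array([ 0.29,  0.64, -0.62,  1.7 ,  0.44,  0.95, -0.35]), array([ 0.62,  0.52, -0.96,  2.07,  0.57,  0.85,  1.05]), array([ 0.43,  0.43, -0.7 ,  2.07,  0.4 ,  0.78, -0.37])]
[array([ 0.45,  0.22,  0.02,  1.85, -0.  ,  1.07, -2.07]), array([ 0.4 ,  0.45,  0.09,  2.  , -0.06,  0.7 , -2.02]), array([-0.92,  0.77,  1.26,  1.61, -0.75,  1.33, -2.54]), array([-0.91,  1.03,  1.26,  1.74, -1.05,  1.22, -2.34]), array([ 0.3 ,  0.4 , -0.55,  2.07,  0.3 ,  0.75, -1.85]), array([-1.07,  0.8 ,  1.26,  2.1 , -0.95,  1.  , -2.27])]
```

```bash
python3 - <<'E'
from h import *
arm.reach([.454,-.279,.2],down(33.9))
save('wrist','w1')
W,im=world('w1'); i=im.astype(int); m=(i[...,0]>110)&(i[...,1]<75)&(i[...,2]<85)&(W[...,2]>.04)&(W[...,2]<.065)
n,l,s,c=cv2.connectedComponentsWithStats(m.astype(np.uint8))
for k in range(1,n):
    if s[k,4]>300:
        P=W[l==k][:,:2].astype(np.float32); v=np.linalg.svd(P-P.mean(0),full_matrices=False)[2][0]
        print(s[k],c[k],np.degrees(np.arctan2(v[1],v[0])),cv2.minAreaRect(P),np.nanmax(W[l==k][:,2]))
print(status.observe()['clock'],status.observe()['tcp_pos'])
E
```

```text
[ 316    0   49   91 2492] [341.58788122  42.00441413] -33.308365 ((0.44634294509887695, -0.11457653343677521), (0.026186488568782806, 0.09293285012245178), 54.390811920166016) 0.054749661552233105
[ 246  116   22  120 2564] [256.49336973 175.41926677] -56.292152 ((0.4518068730831146, -0.2794398069381714), (0.024779846891760826, 0.13678592443466187), 33.61795425415039) 0.056638764463376484
1.6667 [ 0.45343265 -0.28059965  0.20000653]
```

View pics/w1.png

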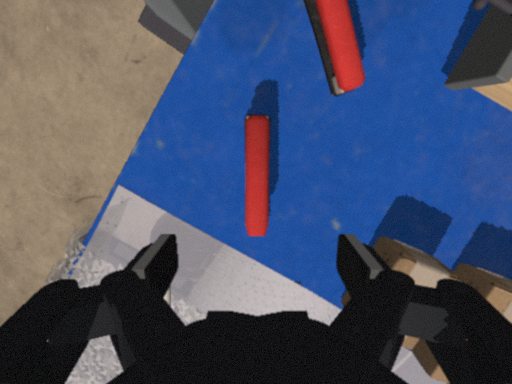

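The wrist view shows the stapler upright at (256,175), lined up between the fingers. I'll grasp and lift it.

```bash
python3 - <<'E'
from h import *
q=down(33.7)
arm.reach([.452,-.2795,.12],q)
print(arm.movel([.452,-.2795,.026],vel=.1,guard=15))
jaws.set_gripper(0.0,50); s=status.observe(); print(s['width'],s['grip_force'],s['tcp_pos'])
arm.movel([.452,-.2795,.2],vel=.12); s=status.observe(); print(s['width'],s['grip_force'],s['contact_force'])
arm.reach(uv(.641,-.041,.21),down(8.72))
save('wrist','w2'); save('scene','s2'); s=status.observe(); print(s['clock'],s['tcp_pos'],s['width'])
a=np.hstack([cv2.imread('pics/w2.png'),cv2.imread('pics/s2.png')]); cv2.imwrite('pics/v2.png',cv2.resize(a,(800,300),interpolation=cv2.INTER_AREA))
E
```

```text
False
0.30109758059234665 49.544270653277636 [ 0.45235257 -0.27957477  0.02638313]
0.30351908815580675 49.25253739580512 [-0.02195081  0.0585534  -2.93686293]
6.8833 [0.63979345 0.05430417 0.20980523] 0.30424446887436635
```

View pics/v2.png

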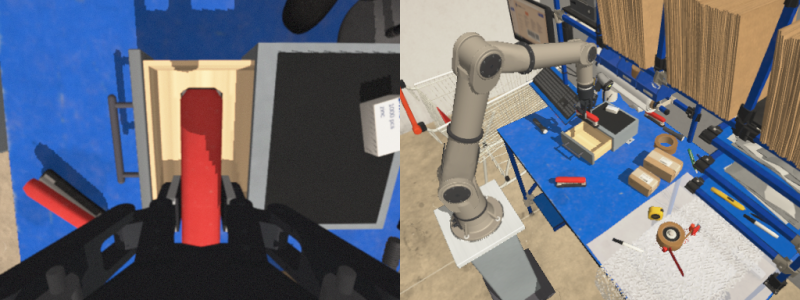

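The stapler is held parallel to the drawer front and centred over the opening. Now I'll set it down.

```bash
python3 - <<'E'
from h import *
print(arm.movel(uv(.641,-.041,.065),vel=.12,guard=15), status.observe()['tcp_pos'])
print(arm.movel(uv(.641,-.041,.044),vel=.03,guard=5)); s=status.observe(); print(s['tcp_pos'],s['contact_force'])
jaws.set_gripper(0.5); s=status.observe(); print(s['width'],s['contact_force'],s['clock'])
arm.movel(uv(.641,-.041,.21),vel=.12)
save('wrist','w3')
E
```

```text
False [0.64066658 0.05684662 0.06603792]
True
[0.64009641 0.05660425 0.04836729] [0.86888874 0.26352557 3.62886795]
0.49801494556555753 [-0.38812093 -0.62895701 -0.67274176] 9.1083
```

View pics/w3.png

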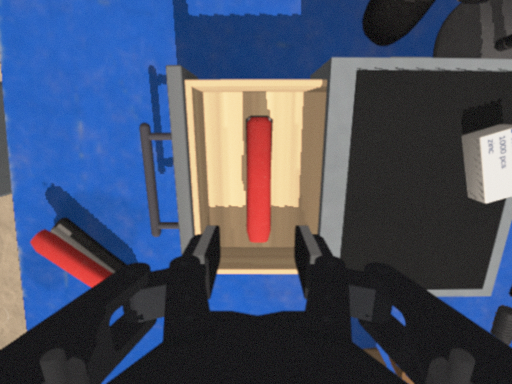

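The stapler stands on the drawer floor at (258,180), released. The handle is at (152,180). I'll push the handle with closed fingers, gently, under guard.

```bash
python3 - <<'E'
from h import *
jaws.set_gripper(0.0)
V=-.0395;q=down(98.72)
arm.reach(uv(.475,V,.21),q)
arm.movel(uv(.475,V,.042),vel=.12,guard=15)
U=lambda: round(float(np.dot(status.observe()['tcp_pos'][:2],ux)),4)
print(arm.movel(uv(.53,V,.042),vel=.04,guard=4),U())
print(arm.movel(uv(.61,V,.042),vel=.06,guard=20),U(),status.observe()['contact_force'])
print(arm.movel(uv(.655,V,.042),vel=.03,guard=20),U(),status.observe()['contact_force'],status.observe()['clock'])
save('scene','s4'); save('wrist','w4')
a=np.hstack([cv2.imread('pics/w4.png'),cv2.imread('pics/s4.png')]); cv2.imwrite('pics/v4.png',cv2.resize(a,(800,300),interpolation=cv2.INTER_AREA))
E
```

```text
False 0.53
False 0.6099 [0.45678884 0.26700355 0.08588313]
True 0.6372 [-0.08253092  0.60257864 -0.0206437 ] 18.1833
```

View pics/v4.png

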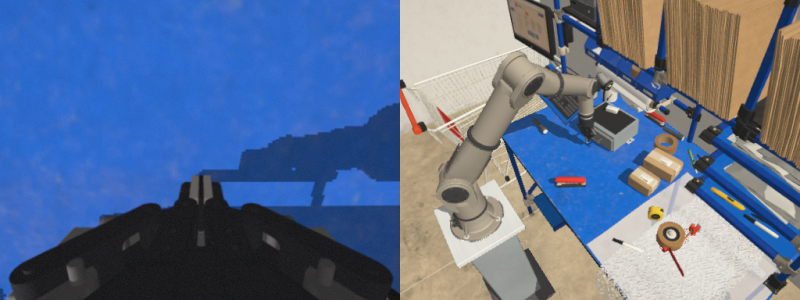

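It stopped at U=0.637, about where I expect the shut position. I'll press once more, back off, and check the closure in the top depth image.

```bash
python3 - <<'E'
from h import *
V=-.0395
U=lambda: round(float(np.dot(status.observe()['tcp_pos'][:2],ux)),4)
print(arm.movel(uv(.65,V,.042),vel=.01,guard=20),U())
arm.movel(uv(.55,V,.042),vel=.06); arm.movel(uv(.52,V,.2),vel=.12)
arm.reach([.3,-.5,.25],down(33.7))
save('top','t5'); W,im=world('t5'); z=W[...,2]; Uu=W[...,:2]@ux; Vv=W[...,:2]@uy
for v0 in (-.1,-.04,.03):
    q=(abs(Vv-v0)<.01)&(Uu>.6)&(Uu<.73); 
    for a,b in((.045,.075),(.08,.095),(.097,.11)):
        k=q&(z>a)&(z<b); print(v0,a,k.sum(),np.percentile(Uu[k],[0,50,100]).round(4) if k.any() else '')
print(status.observe()['clock'])
cv2.imwrite('pics/c5.png',cv2.resize(im[110:260,180:360,::-1],None,fx=4,fy=4,interpolation=cv2.INTER_CUBIC))
E
```

```text
True 0.6367
-0.1 0.045 37 [0.6496 0.6673 0.6902]
-0.1 0.08 29 [0.6896 0.6973 0.7056]
-0.1 0.097 43 [0.7043 0.7174 0.7299]
-0.04 0.045 24 [0.6492 0.6567 0.6904]
-0.04 0.08 27 [0.6899 0.6973 0.7045]
-0.04 0.097 44 [0.7045 0.7172 0.729 ]
0.03 0.045 7 [0.6503 0.6895 0.6903]
0.03 0.08 28 [0.6895 0.6971 0.7052]
0.03 0.097 44 [0.7047 0.7169 0.7299]
24.3833
```

View pics/c5.png

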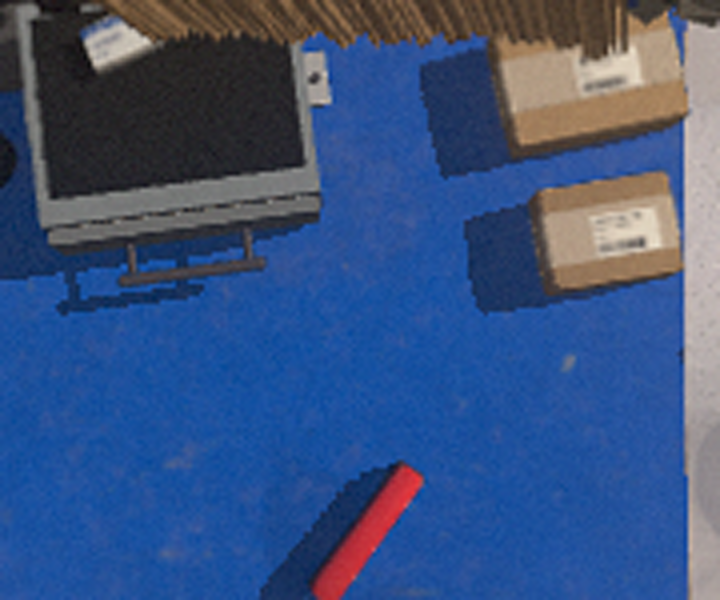

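The drawer is shut: the panel's back is flush with the board edge at U≈0.705, and two pushes stopped at the same place. Handing in.

```bash
python3 -c "
from rig import arm
print(arm.hand_in())"
```

```text
the job is handed in; nothing more can be done
None
```

The right-hand front stapler, the farther of the two, is set down inside the drawer and released; the drawer is pushed fully shut, and I handed the job in at about 24 s on the robot's clock.

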